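# Set the stone-splitting plugs finger-tight in order

### The arm

A 7-joint arm with a two-finger parallel gripper is mounted at the origin on the work surface. World frame = base frame: x ahead of the robot, y to its left, z up, the work surface at z = 0. Lengths are in m, angles in rad, forces in N, time in s.
With the tool pointing down it reaches from about 0.4 to 0.9 m from the base axis. Payload 5.6 kg.
Tool frame: the origin (TCP) lies midway between the tips of the shut fingers; the grasp point (between the pads) lies 19 mm behind it; z points along the fingers, y is the line along which they close (so a half turn about z gives the same grasp; the last joint's range is limited). The gripper opens to 92 mm and grips with 3 to 60 N. Pads are 20 mm wide; open, the fingers measure 128 mm over their backs; the gripper's body (75 mm by 189 mm) begins 69 mm behind the grasp point.
Start: joints at [-1.261, 0.468, -0.012, 1.603, 0.006, 1.071, -0.056], TCP at [0.225, 0.61, 0.215] pointing down, gripper open.
Joint ranges: [-2.53, 2.53], [-0.31, 2.02], [-1.57, 1.55], [0.28, 2.44], [-1.29, 4.43], [0.15, 1.84], [-2.92, 2.92]. Speed limits (rad/s): [2.57, 2.57, 3.14, 3.14, 3.14, 3.14, 3.14].

### API

Orientations are given as a 3x3 rotation matrix whose columns are the frame's x, y, z axes.
In Python, from station import env, effector, solver, viewer, workorder, search_frame, tip_of gives the robot as it stands. Calls block until the motion is done:
- env.reach(position, orientation): joint-space move of the TCP to a pose.
- env.movel(position, frame=None, rate=0.15): straight line of the TCP; frame=None keeps the orientation; rate is the mean speed in m/s.
- env.goto_joints(angles): joint-space move.
- effector.release() and effector.grasp(squeeze=None): open the fingers fully, or close them until they stop; squeeze is the grip in N (None keeps the last).
- env.pause(seconds).
- solver.inverse_kinematics(position, orientation): joint angles nearest the present ones, or None.
- env.sense(): the state.
- viewer.read_camera(name): name is "scene" or "top" or "wrist"; returns (picture, depth): 400x640x3 uint8, red, green, blue; 400x640 float32, m along the optical axis (not along the pixel's ray), 0 where there is no reading.
- viewer.camera_info(name): a dict with "intrinsics" (3x3 intrinsics, pixels), "dist_coeffs" ([k1, k2, p1, p2, k3] as OpenCV has them; the pictures are not rectified), "eye" and "rotation" of the camera in the world; the wrist camera has in their place "T_tool_cam" (4x4, takes a point from camera to tool coordinates, whose origin is the TCP and whose axes are the flange's). Camera axes: x right, y up, looking along -z (the intrinsics and any distortion apply to the point x, -y, -z); pixel columns grow to the right and rows downward; lengths in m; the calibration is good to about 2 mm. A picture is of the moment at which its call begins: read the wrist's pose just before it. camera_info takes no time and is no camera call.
A pose or a line that the arm cannot do raises env.PlanningError and nothing moves.
- workorder.finish_job(): hands the job in; it is judged then, once.
Trained networks look in the newest picture that a camera, given by its name, has taken for a name from the list of things; names that differ only in an ending like _2 or _b are one class to them, and where a whole thing is asked for, a point or a joint stands for the part that bears it (a point fixed in the world has none). Each returns a list of dicts, best first, with "score" (0 to 1); they miss things now and then, are a little off and sometimes report something else, mostly with a low value. They report only what shows in the picture. A call takes as long as a camera call.
- search_frame(camera, name): "at" ([x, y, z] in m, in world coordinates, good to about 4 mm: the middle of the surface that is visible of it).
- tip_of(camera, name): "at" ([x, y, z] in m, in world coordinates, good to about 4 mm: a listed point, or the origin of a listed thing).
The state is a dict: "t": time; "joint_positions": joint angles; "joint_velocities": joint speeds; "tau": joint torques, N m; "ee_pos": TCP position; "tcp_rot": TCP orientation; "wrist_force": force on the tool from outside, world axes, zero at the start; "moment": the same for the moment, N m; "gripper_width": finger opening in m; "grasp_force": force on a finger pad.
Only numpy, scipy, OpenCV 4.12 (cv2) and the standard library are available. Lean on these libraries where they do the work, as an engineer would, in place of code of your own. Each camera call takes 0.05 s, during which the arm holds its last target. There are 200 camera calls.

### The job

Set the splitting plugs in the stone block finger-tight: with closed fingertips press down lightly on the head of the blue plug, then the yellow, then the red, so that each sinks about one centimetre and stays there. Do not grip or pull any plug, leave the green one, which is already set, as it is, and do not move anything else.

Things in the scene. Friction and masses are not known exactly. Their poses are not given: they have to be found in the camera images.
- block: pale rough stone block, fixed, 190 x 350 x 90 mm (x, y, z), origin at the centre of its underside on the table. Four steel splitting plugs stand in a row along its y axis on its top face, 60 to 90 mm apart, each between two small steel feathers that rise 15 mm above the stone; which colour stands where changes
- blue_top (a point): centre of the flat top of the blue plug's head: a blue-painted steel disc 24 mm across and 12 mm thick on a 12 mm square upright shank. The top stands 52 mm above the stone's top face when the joint reads 0, and sinks as the plug is pressed
- plug_blue (a joint): how far the blue plug is pressed down, in m (slides straight down; it starts between 0 and 0.005; stops at 0.030). About 5 N of friction holds it: it sinks under a steady push a little over 5 N, does not spring back, and stays where it is left
- yellow_top (a point): centre of the flat top of the yellow plug's head: a yellow-painted steel disc 24 mm across and 12 mm thick on a 12 mm square upright shank. The top stands 52 mm above the stone's top face when the joint reads 0, and sinks as the plug is pressed
- plug_yellow (a joint): how far the yellow plug is pressed down, in m (slides straight down; it starts between 0 and 0.005; stops at 0.030). About 5 N of friction holds it: it sinks under a steady push a little over 5 N, does not spring back, and stays where it is left
- red_top (a point): centre of the flat top of the red plug's head: a red-painted steel disc 24 mm across and 12 mm thick on a 12 mm square upright shank. The top stands 52 mm above the stone's top face when the joint reads 0, and sinks as the plug is pressed
- plug_red (a joint): how far the red plug is pressed down, in m (slides straight down; it starts between 0 and 0.005; stops at 0.030). About 5 N of friction holds it: it sinks under a steady push a little over 5 N, does not spring back, and stays where it is left
- green_top (a point): centre of the flat top of the green plug's head: a green-painted steel disc 24 mm across and 12 mm thick on a 12 mm square upright shank. The top stands 52 mm above the stone's top face when the joint reads 0, and sinks as the plug is pressed
- plug_green (a joint): how far the green plug is pressed down, in m (slides straight down; it starts at about 0.010 to 0.013, already set; stops at 0.030). About 5 N of friction holds it: it sinks under a steady push a little over 5 N, does not spring back, and stays where it is left
- offcut: loose marble offcut 36 x 50 x 24 mm lying on top of the stone block, beside the row of plugs (its -x side); origin at the centre of its underside
- wood_wedge: loose pale wooden packing piece 30 x 70 x 18 mm lying on top of the stone block, beside the row (its +x side); origin at the centre of its underside
- club_hammer: loose club hammer on the table, 230 mm long, 42 mm high, wooden handle; origin mid-length on its underside
- chisel: loose steel chisel on the table, 195 mm long, 13 mm high; origin mid-length on its underside
- rasp: loose rasp on the table, 260 mm long, 20 mm high; origin on its underside near the middle
- clay_pot: loose terracotta pot on the table, 90 mm across plus two small side handles, 90 mm high; origin at the centre of its underside
- glue_jar: loose white jar with a blue cap on the table, 68 mm across, 85 mm high; origin at the centre of its underside

How it is judged:
By the outcome, as a careful person would: the job done as asked, in the order asked, and still so for the second after the job is handed in, with the robot touching nothing.
It also fails if it takes over 46 s, if anything falls off the work surface, if the arm or the gripper's body presses on something with over 40 N, if the wrist force passes 120 N, or if a joint passes its speed limit or range.

## Working session

There is one attempt and no reset: what is moved stays moved. The work goes in short steps, each a Python script; the robot and the scene stay as the last script left them, time stands still between calls to the robot, and variables do not carry over. Pictures are saved under pics/ and viewed, at most 10 in all, crops included, and the job is handed in when it is done.

```bash
ls; mkdir -p pics
python3 - <<'E'
from station import *
import cv2,numpy as np
ims=[]
for c in ("scene","top"):
    p,d=viewer.read_camera(c); cv2.imwrite(f"pics/{c}0.png",p[...,::-1]); np.savez(f"{c}0.npz",p=p,d=d)
    i=viewer.camera_info(c); print(c,np.round(i["eye"],3),np.round(i["rotation"],3).tolist(),np.round(i["intrinsics"],1).tolist(),i["dist_coeffs"])
    for n in ("blue_top","yellow_top","red_top","green_top","block","offcut","wood_wedge"):
        print(n,[(np.round(r["at"],3).tolist(),round(r["score"],2)) for r in tip_of(c,n)[:2]])
s=env.sense();print(s["t"],s["ee_pos"],s["tcp_rot"],s["wrist_force"],s["gripper_width"])
print(viewer.camera_info("wrist"))
E
```

```text
pics
scene [1.101 0.504 1.158] [[-0.698, -0.592, 0.402], [0.716, -0.58, 0.389], [0.003, 0.56, 0.829]] [[426.4, 0.0, 326.3], [0.0, 426.4, 206.5], [0.0, 0.0, 1.0]] [-0.0072582  0.         0.         0.         0.       ]
blue_top [([0.514, -0.035, 0.143], 0.5)]
yellow_top [([0.489, -0.192, 0.141], 0.51)]
red_top [([0.528, 0.032, 0.137], 0.38), ([0.52, 0.476, -0.005], 0.38)]
green_top []
block [([0.508, -0.073, -0.003], 0.75)]
offcut [([0.422, -0.182, 0.088], 0.73), ([0.583, -0.022, 0.089], 0.56)]
wood_wedge [([0.583, -0.022, 0.09], 0.82), ([0.511, -0.073, -0.001], 0.49)]
top [ 0.418 -0.023  1.31 ] [[0.029, 0.988, -0.153], [-1.0, 0.027, -0.015], [-0.01, 0.153, 0.988]] [[405.2, 0.0, 322.4], [0.0, 405.2, 198.5], [0.0, 0.0, 1.0]] [-0.05724206  0.          0.          0.          0.        ]
blue_top [([0.509, -0.035, 0.136], 0.39)]
yellow_top [([0.488, -0.195, 0.142], 0.56)]
red_top [([0.528, 0.034, 0.137], 0.53), ([0.449, -0.507, -0.003], 0.31)]
green_top [([0.498, -0.109, 0.132], 0.54)]
block [([0.508, -0.078, -0.002], 0.95)]
offcut [([0.424, -0.18, 0.089], 0.57)]
wood_wedge [([0.587, -0
[... 210 characters left out ...]
5  7.48916240e-05 -9.99999996e-01]] [0.17962063 0.2089114  0.02336966] 0.09205672360484991
{'intrinsics': array([[278.422122  ,   0.        , 321.07879963],
       [  0.        , 278.422122  , 200.19727481],
       [  0.        ,   0.        ,   1.        ]]), 'dist_coeffs': array([0.01266495, 0.        , 0.        , 0.        , 0.        ]), 'T_tool_cam': array([[ 1.36367706e-04,  9.58255624e-01,  2.85912818e-01,
         8.09923571e-02],
       [ 9.99999643e-01,  1.07744398e-04, -8.38067823e-04,
         4.56898810e-04],
       [-8.33888710e-04,  2.85912831e-01, -9.58255268e-01,
        -1.70580172e-01],
       [ 0.00000000e+00,  0.00000000e+00,  0.00000000e+00,
         1.00000000e+00]])}
```

Run:
```python
import cv2,numpy as np
a=cv2.imread("pics/scene0.png");b=cv2.imread("pics/top0.png")
cv2.imwrite("pics/both.png",cv2.resize(np.vstack([a,b]),(480,600),interpolation=cv2.INTER_AREA))
```

```text
(no output)
```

View pics/top0.png

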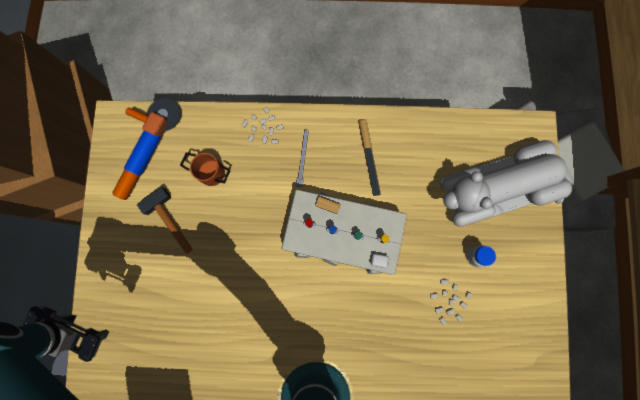

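View pics/scene0.png

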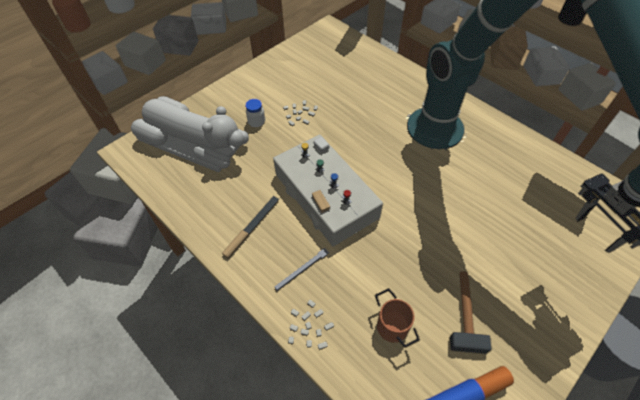

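Both views agree on the row from +y to −y: red (309,222), blue (332,229), green (358,234) and yellow (385,239) in the top picture. The wedge is at (328,204) and the offcut at (379,260). Next I shut the fingers and measure from above with the wrist camera at two places.

```bash
cat > h.py <<'E'
from station import *
import cv2,numpy as np
a=np.arctan2(0.04,0.226)
Y=np.array([np.sin(a),np.cos(a),0]);Z=np.array([0,0,-1.]);R=np.column_stack([np.cross(Y,Z),Y,Z])
NOM=dict(red=(.528,.033),blue=(.512,-.035),green=(.498,-.109),yellow=(.4885,-.193))
HUE=dict(red=[(0,8),(172,180)],blue=[(100,130)],green=[(45,90)],yellow=[(20,34)])
def cloud(tag):
    s=env.sense();p,d=viewer.read_camera("wrist");cv2.imwrite(f"pics/{tag}.png",p[...,::-1])
    i=viewer.camera_info("wrist");T=np.eye(4);T[:3,:3]=s["tcp_rot"];T[:3,3]=s["ee_pos"];T=T@i["T_tool_cam"]
    v,u=np.mgrid[:400,:640];uv=np.stack([u,v],-1).reshape(-1,1,2).astype(float)
    q=cv2.undistortPoints(uv,i["intrinsics"],i["dist_coeffs"]).reshape(400,640,2)
    P=np.stack([q[...,0]*d,-q[...,1]*d,-d],-1)@T[:3,:3].T+T[:3,3]
    return p,d,P
def tops(tag):
    p,d,P=cloud(tag);h=cv2.cvtColor(p,cv2.COLOR_RGB2HSV);out={}
    for n,(x,y) in NOM.items():
        near=(np.hypot(P[...,0]-x,P[...,1]-y)<.03)&(d>0)
        hm=np.any([(h[...,0]>=l)&(h[...,0]<=k) for l,k in HUE[n]],0)&(h[...,1]>120)
        m=near&hm&(P[...,2]>.11)
        if m.sum()<10: out[n]=None;print(n,"none");continue
        zt=np.percentile(P[m][:,2],75); m&=abs(P[...,2]-zt)<.003
        st=near&(abs(P[...,2]-.09)<.012)
        q=P[m];c=(q.min(0)+q.max(0))/2
        vv,uu=np.nonzero(m)
        out[n]=np.array([c[0],c[1],np.median(q[:,2])])
        print(n,np.round(out[n],4),"n",m.sum(),"ext",np.round(np.ptp(q,axis=0),3),"px",int(uu.mean()),int(vv.mean()),"stone",round(float(np.median(P[st][:,2])),4))
    return out
E
python3 - <<'E'
from h import *
effector.grasp(5)
print(env.sense()["t"])
env.reach([.50,-.08,.27],R);print(env.sense()["t"])
tops("w1")
for n in ("blue_top","yellow_top","red_top","green_top"): print(n,[(np.round(r["at"],3).tolist(),round(r["score"],2)) for r in tip_of("wrist",n)[:2]])
env.movel([.50,-.03,.25],rate=.3)
tops("w2")
s=env.sense();print(s["t"],s["ee_pos"],s["wrist_force"],s["gripper_width"])
E
```

```text
2.1417
4.775
red [0.5283 0.0315 0.1381] n 318 ext [0.022 0.022 0.005] px 421 199 stone 0.0907
blue [ 0.4864 -0.0304  0.3932] n 217 ext [0.007 0.029 0.004] px 534 392 stone 0.0906
green [ 0.4726 -0.1052  0.3931] n 89 ext [0.007 0.032 0.004] px 183 392 stone 0.0906
yellow [ 0.4883 -0.1888  0.1413] n 312 ext [0.022 0.022 0.004] px 222 198 stone 0.0904
blue_top [([0.489, -0.191, 0.144], 0.69)]
yellow_top [([0.488, -0.192, 0.146], 0.74)]
red_top [([0.53, 0.031, 0.141], 0.74)]
green_top [([0.496, -0.115, 0.126], 0.92)]
red [0.5284 0.0319 0.1381] n 332 ext [0.022 0.022 0.005] px 380 213 stone 0.0907
blue [ 0.5108 -0.0366  0.1398] n 327 ext [0.022 0.022 0.004] px 314 208 stone 0.0905
green [ 0.496  -0.1111  0.1302] n 86 ext [0.02  0.021 0.005] px 245 204 stone 0.0905
yellow [ 0.4882 -0.1888  0.1412] n 357 ext [0.022 0.022 0.005] px 169 212 stone 0.0903
5.4083 [ 0.50000236 -0.02993087  0.24994415] [-0.28721484 -0.24977871  0.14841979] 0.0010163250018785414
```

View pics/w1.png

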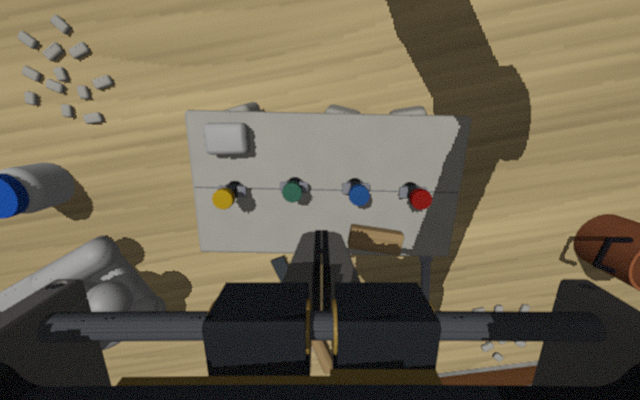

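The w1 picture shows yellow (222,198), green (292,190), blue (358,195) and red (420,199), with the fingers shut at the bottom. The second view gives clean tops and stone at 0.0905. I press blue first, then check it.

```bash
sed -i 's/(P\[...,2\]>.11)/(P[...,2]>.11)\&(P[...,2]<.16)/' h.py
cat >> h.py <<'E'
def press(x,y,z,sink=.010):
    env.movel([x,y,z+.04],R,rate=.2); env.movel([x,y,z+.006],R,rate=.08)
    f0=env.sense()["wrist_force"][2]; zc=z+.006
    while True:
        zc-=.001
        if zc<z-.006: print("no contact");break
        env.movel([x,y,zc],R,rate=.03); s=env.sense(); f=s["wrist_force"][2]-f0
        if f>1.5: break
    zs=s["ee_pos"][2]; print("contact",round(zs,4),"cmd",round(zc,4),"F",round(f,1),"t",s["t"])
    g=min(zs,z+.002)-sink
    env.movel([x,y,g],R,rate=.02); s=env.sense()
    print("end",round(s["ee_pos"][2],4),"cmd",round(g,4),"F",np.round(s["wrist_force"],1),"t",s["t"])
    env.movel([x,y,z+.04],R,rate=.15)
E
python3 - <<'E'
from h import *
press(.5108,-.0366,.1398)
env.movel([.50,-.03,.25],R,rate=.3)
tops("w3");print(env.sense()["t"])
E
```

```text
contact 0.1389 cmd 0.1388 F 2.9 t 8.2417
end 0.1285 cmd 0.1289 F [ 0.6 -0.8 -0.2] t 8.8833
red [0.5286 0.0316 0.1381] n 330 ext [0.022 0.022 0.005] px 381 212 stone 0.0906
blue [ 0.5109 -0.0364  0.1283] n 312 ext [0.022 0.022 0.004] px 315 204 stone 0.0905
green [ 0.4962 -0.1109  0.1303] n 81 ext [0.021 0.02  0.004] px 246 204 stone 0.0905
yellow [ 0.488  -0.1891  0.1412] n 359 ext [0.022 0.022 0.005] px 170 212 stone 0.0904
9.8167
```

Blue sank about 11 mm with a small overshoot. I press the other two a bit slower and shallower.

```bash
sed -i 's/g=min.*/g=(zs+z)\/2-sink+.0004/; s/rate=.02)/rate=.012)/' h.py
python3 - <<'E'
from h import *
env.movel([.489,-.188,.25],R,rate=.3)
press(.4882,-.1889,.1412)
env.movel([.4882,-.1889,.25],R,rate=.3)
env.movel([.527,.03,.25],R,rate=.3)
press(.5284,.0317,.1381)
env.movel([.50,-.03,.25],R,rate=.3)
tops("w4");print(env.sense()["t"])
E
```

```text
contact 0.1404 cmd 0.1402 F 4.0 t 13.3083
end 0.131 cmd 0.1312 F [ 1.4 -0.7  1.8] t 14.2083
contact 0.141 cmd 0.1411 F 1.5 t 17.8
end 0.1299 cmd 0.13 F [-0.4 -0.7  3.2] t 18.875
red [0.5287 0.0316 0.13  ] n 316 ext [0.022 0.021 0.004] px 380 210 stone 0.0906
blue [ 0.511  -0.0365  0.1283] n 313 ext [0.021 0.022 0.005] px 315 205 stone 0.0905
green [ 0.4966 -0.111   0.1304] n 82 ext [0.018 0.021 0.004] px 246 205 stone 0.0904
yellow [ 0.4879 -0.1887  0.1307] n 335 ext [0.022 0.022 0.005] px 175 209 stone 0.0903
19.8833
```

View pics/w4.png

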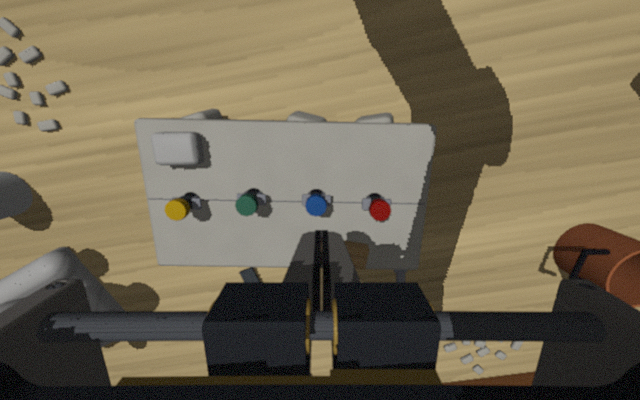

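The w4 picture shows all four heads upright and the offcut and wedge unmoved. Red (380,210) sank only 8 mm because the contact trigger came early. I top it up by about 1.7 mm, check it and hand in.

Run:
```python
from h import *
x,y=.5285,.0317
env.movel([x,y,.17],R,rate=.2); env.movel([x,y,.134],R,rate=.06)
env.movel([x,y,.1284],R,rate=.012);s=env.sense();print(s["ee_pos"],s["wrist_force"])
env.movel([x,y,.17],R,rate=.15);env.movel([.50,-.03,.25],R,rate=.3)
o=tops("w5");print(env.sense()["t"])
if .1272<o["red"][2]<.129: print(workorder.finish_job())
```

```text
[0.52870831 0.03179454 0.12858475] [-1.16508587  0.82914922  3.06344935]
red [0.5284 0.0317 0.1286] n 312 ext [0.022 0.022 0.004] px 379 210 stone 0.0906
blue [ 0.5109 -0.0365  0.1283] n 311 ext [0.022 0.022 0.004] px 315 205 stone 0.0905
green [ 0.4956 -0.1111  0.1304] n 86 ext [0.02  0.021 0.004] px 246 204 stone 0.0905
yellow [ 0.4881 -0.1887  0.1307] n 339 ext [0.022 0.022 0.005] px 175 209 stone 0.0904
22.9
the job is handed in; nothing more can be done
None
```

The job is handed in at about 23 s: blue sank about 11.5 mm, yellow 10.5 mm and red 9.5 mm by the wrist camera, pressed in that order (red took a second short press), and green did not move.

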